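# Clamp a blank in the engraving vise with the long T-key

### The arm

A 6-joint arm with a two-finger parallel gripper is mounted at the origin on the work surface. World frame = base frame: x ahead of the robot, y to its left, z up, the work surface at z = 0. Lengths are in m, angles in degrees, forces in N, time in s.
With the tool pointing down it reaches from about 0.4 to 0.825 m from the base axis. Payload 7 kg.
Tool frame: the origin (TCP) lies on the centre line of the jaws, within the pads' length; the fingertips stand 11 mm ahead of it and the grasp point (between the pads) lies 8 mm behind it; z points along the fingers, y is the line along which they close (so a half turn about z gives the same grasp; the last joint's range is limited). The gripper opens to 88 mm and grips with 3 to 60 N. Pads are 19 mm wide; open, the fingers measure 130 mm over their backs; the gripper's body (78 mm by 193 mm) begins 47 mm behind the grasp point.
Start: joints at [-55.8, 20.546, 0.682, 0, -70.136, -16.507], TCP at [0.205, -0.643, 0.238] pointing down, gripper open.
Joint ranges: [-176.03, 176.03], [-82.01, 121.73], [-58.28, 71.71], [-173.87, 95.51], [-174.79, -0.11], [-173.66, 173.66]. Speed limits (degrees/s): [136.94, 136.94, 172.46, 180, 180, 180].

### API

Orientations are given as [roll, pitch, yaw] about the fixed x, y, z axes, in that order (R = Rz(yaw) Ry(pitch) Rx(roll)).
In Python, from plant import r, capture, camera_model, job gives the robot as it stands.
- The arm moves only by the tool drive_tool, never from a script. Its argument "increments" is a list that holds one entry, the list of rows, each a list of 5 numbers: the gripper's target within -1 to 1 (fully open at 1, half-way at 0, shut at -1), then the shift along the tool's x, y, z scaled (see below), then the turn about the tool's z scaled (see below). In form: [[[gripper, tx, ty, tz, roll], ...]]. A call has 1 to 5 rows; each row is the pose to reach, as a shift and turn from the pose commanded when the call began, along the tool's axes at that moment, turning the shorter way round; what a row does not reach only later rows make up. The controller multiplies each number of a shift by 120 mm and each number of a turn by 360 degrees. A row lasts 1/8 s, in which the tool goes at most 62.5 mm and 10.7 degrees, less where a joint would pass 70% of its speed; a pose out of reach is approached as far as the arm can. A call with a number of a shift or a turn outside -1 to 1 is refused whole. A call with a gripper value outside its range is refused whole. The fingers move at their own pace and stop on an object; "squeeze" is the grip in N (left out, the last holds). Time passes only in rows, so rows that repeat a pose let the fingers close. It gives the time, the measured TCP pose, the force, the opening and the grip force at its end, in the units of the state.
- r.get_state(): the state, without advancing time (a new reading comes with each control period).
- capture(name): name is "side" or "top" or "wrist"; returns the picture (384x512x3 uint8, red, green, blue); there is no depth.
- camera_model(name): a dict with "camera_matrix" (3x3 intrinsics, pixels), "rvec" (rotation vector, rad) and "tvec" (3), from world to camera coordinates, as OpenCV has them. Camera axes: x right, y down, z forward; pixel columns grow to the right and rows downward; lengths in m; the calibration is good to about 2 mm. A picture is of the moment at which its call begins: read the wrist's pose just before it. camera_model takes no time and is no camera call; for the wrist camera it gives the pose at the moment of the call.
- job.close_job(): hands the job in; it is judged then, once.
The state is a dict: "time_s": time; "joints": joint angles; "qd": joint speeds; "joint_torque": joint torques, N m; "tcp_pos": TCP position; "eef_rot": TCP orientation; "contact_force": force on the tool from outside, world axes, zero at the start; "moment": the same for the moment, N m; "gripper_width": finger opening in m; "gripper_force": force on a finger pad.
Only numpy, scipy, OpenCV 4.12 (cv2) and the standard library are available. Lean on these libraries where they do the work, as an engineer would, in place of code of your own. Each camera call takes 0.05 s, during which the arm holds its last target. There are 200 camera calls.

### The job

Set the brass blank flat on the vise deck midway between the open jaws, with its long sides facing the jaws, and let go of it. Then lower the longer T-key from the rack down the vise's key shaft fully onto the square stem and turn it clockwise (seen from above) as far as it goes, so that the jaws clamp the blank. Leave the key standing home in the shaft and leave everything else on the bench undisturbed.

Things in the scene. Friction and masses are not known exactly. Their poses are not given: they have to be found in the camera images.
- blank: brass bar to be engraved, 60 mm (its x) x 28 mm (its y) x 30 mm high, 0.42 kg or so, lying on the bench block; origin: centre of its underside, z up. The two 60 mm long sides go against the jaws, so its x ends up along the vise's y
- bench_block: fixed dark steel block 110 x 110 x 20 mm on the bench, with the blank on it; origin: centre of its underside
- vise: fixed engraving vise: rubber foot 148 mm across, steel ball body, deck 75 mm above the bench with two jaws that close along vise x. Jaws: 44 mm wide (y), 26 mm thick, 27 mm above the deck; faces 44 mm apart when fully open. A 56 mm square column, top 130 mm above the bench, stands at vise y = +115 mm. Origin: on the bench under the middle of the jaws, z up
- vise_seat (a point): point on the deck midway between the jaws, 75 mm above the bench, where the centre of the blank's underside belongs; axes as the vise's
- shaft_mouth (a point): centre of the round 36 mm mouth of the vertical key shaft in the column's top, 130 mm above the bench; the shaft's flat floor is 110 mm below the mouth
- stem_tip (a point): top of the square stem that stands up on the axis at the bottom of the shaft, 88 mm below the mouth. The stem is 22 mm high, 14 mm square, its top 8 mm a round taper from 14 to 7 mm across. Its axes turn with it: the stem's flats are square to the x and y of this point
- stem (a joint): turn of the stem in rad: 0 = jaws fully open with the flats square to the vise, growing clockwise seen from above, stop at 1.4. It starts somewhere from 0 to 0.25. Each jaw moves in by 7.7 mm per rad; the jaws meet the blank at about 1.04 and then spring-load it to the stop. It takes about 0.2 to 0.3 N m and stays where it is left
- long_key: longer steel T-key, upright in one rack hole. Origin: centre of its lower end, z up. Square socket at that end: 16.5 mm inside, 26 mm deep, 24.5 mm outside, flats square to key x, y (0.2 rad play on the stem); 14 mm shank; collar 31 mm across at 95 to 107 mm; crossbar 90 mm long (key x), 14 x 14 mm, centre at 155 mm. About 0.3 kg. Home: end on the shaft floor, collar top 3 mm below the mouth
- jaw_a: the vise jaw on its -x side; origin at the middle of its foot, on the deck
- jaw_b: the vise jaw on its +x side; origin at the middle of its foot, on the deck
- rack: fixed wooden rack 250 mm (its x) x 64 mm x 60 mm high with three 37 mm holes 45 mm deep, 80 mm apart along x; they hold the long key, the short key and a file in varying order. Origin: centre of its underside
- short_key: the shorter T-key in the rack: same form, crossbar centre 105 mm above its lower end, no collar; its 12 mm socket is too small and it is too short for the stem. Origin: centre of its lower end. Not to be used
- handled_file: upright file with a wooden handle, 128 mm high, 32 mm thick, standing in the rack; origin at its lower end
- jar: closed glass jar, 54 mm across, 58 mm high, standing beside the bench block
- pliers: pliers lying flat beside the bench block, 155 mm long, about 50 mm wide, 16 mm high; their origin lies between the handles, 30 mm from the pivot
- cup: white cup, 68 mm across, 75 mm high
- wax_tray: grey open tray 150 x 100 x 35 mm
- mallet: hammer 200 mm long, lying beside the vise on the side away from the column
- oil_bottle: white bottle 52 mm across, 110 mm high
Mind the look-alikes: they are no part of the job. What is meant by the blank is not blue or turquoise, and is the smaller of those in its own colour.

How it is judged (in metres and radians):
On the way, in this order (a step that is already met when the one before it is completed fails the run):
1. the blank sits released on the deck between the open jaws (x of blank in the frame of vise_seat between -0.009 and 0.009 m and y of blank in the frame of vise_seat between -0.012 and 0.012 m and z of blank in the frame of vise_seat between -0.003 and 0.003 m and angle between blank's own z axis and vertical below 0.1 rad and angle between the x axis of blank and the y axis of vise_seat, either way round below 0.25 rad and contact force between blank and the fingers below 0.1 N and linear speed of blank below 0.02 m/s and value of joint stem below 0.6 rad), for 0.2 s.
2. the long key is down on the square stem, which is not yet turned home (horizontal distance between long_key and stem_tip below 0.005 m and z of long_key in the frame of stem_tip below -0.015 m and angle between long_key's own z axis and vertical below 0.12 rad and value of joint stem below 0.9 rad), for 0.1 s.
3. the stem is turned clockwise and clamps the blank (horizontal distance between long_key and stem_tip below 0.005 m and z of long_key in the frame of stem_tip below -0.015 m and angle between long_key's own z axis and vertical below 0.12 rad and value of joint stem above 1.2 rad), for 0.2 s.
At the end, for the whole second after the job is handed in: stem past 1.2 rad, both jaws pressing the blank (over 2 N); blank within 6 mm (across) and 12 mm (along) of the seat, 3 mm of the deck, 0.15 rad of square; long key free, on the stem: end 15 mm or more below its top, within 5 mm, tilt under 0.12 rad; all at rest (all of step 3 and x of blank in the frame of vise_seat between -0.006 and 0.006 m and y of blank in the frame of vise_seat between -0.012 and 0.012 m and z of blank in the frame of vise_seat between -0.003 and 0.003 m and angle between blank's own z axis and vertical below 0.1 rad and angle between the x axis of blank and the y axis of vise_seat, either way round below 0.15 rad and linear speed of blank below 0.02 m/s and linear speed of long_key below 0.03 m/s and contact force between blank and jaw_a above 2 N and contact force between blank and jaw_b above 2 N); the robot touches nothing.
It fails at once if the short key, the file or another loose thing on the bench is disturbed (moved more than 25 mm) (distance of any of short_key, handled_file, jar, pliers, cup, wax_tray, mallet, oil_bottle from where it was at the start of the episode above 0.025 m).
It fails at once if the blank is knocked over (angle between blank's own z axis and vertical above 0.6 rad).
It also fails if it takes over 61 s, if anything falls off the work surface, if the arm or the gripper's body presses on something with over 40 N, if the wrist force passes 120 N, or if a joint passes its speed limit or range.

## Working session

There is one attempt and no reset: what is moved stays moved. The work goes in short steps, Python scripts to look and compute and a tool call to move; the robot and the scene stay as the last step left them, time stands still between calls to the robot, and variables do not carry over. Pictures are saved under pics/ and viewed, at most 10 in all, crops included, and the job is handed in when it is done.

Besides the shell and the picture viewer there is one more tool, called after "Request:" as name(argument=value, ...) on one line, values as JSON. drive_tool: Moves the arm, as the interface text tells. Its arguments: {"type":"object","properties":{"increments":{"type":"array"},"squeeze":{"type":"number"}},"required":["increments"]}

```bash
ls; mkdir -p pics; python3 - <<'E'
from plant import r,capture,camera_model
import cv2
for n in("top","side"):
    cv2.imwrite(f"pics/{n}0.png",cv2.resize(capture(n),(800,600),interpolation=cv2.INTER_CUBIC)[:,:,::-1])
    m=camera_model(n);print(n,m)
s=r.get_state();print(s['time_s'],s['tcp_pos'],s['eef_rot'],s['gripper_width'],s['contact_force'])
E
```

```text
pics
top {'camera_matrix': array([[364.03405974,   0.        , 248.82083791],
       [  0.        , 364.03405974, 189.94856055],
       [  0.        ,   0.        ,   1.        ]]), 'rvec': array([ 2.18129729, -2.18897547,  0.03067619]), 'tvec': array([0.0583049 , 0.54080721, 1.13130232])}
side {'camera_matrix': array([[382.36147032,   0.        , 269.24040247],
       [  0.        , 382.36147032, 186.80693085],
       [  0.        ,   0.        ,   1.        ]]), 'rvec': array([ 0.88762567, -2.53614306,  1.06934363]), 'tvec': array([0.44777764, 0.27182734, 1.09353326])}
0.1 [ 0.20497628 -0.6426939   0.23673289] [ 1.79915257e+02 -8.11482350e-03 -1.62315710e+02] 0.08759583730038438 [-0.3198143  -0.04814827  0.02660297]
```

View pics/top0.png

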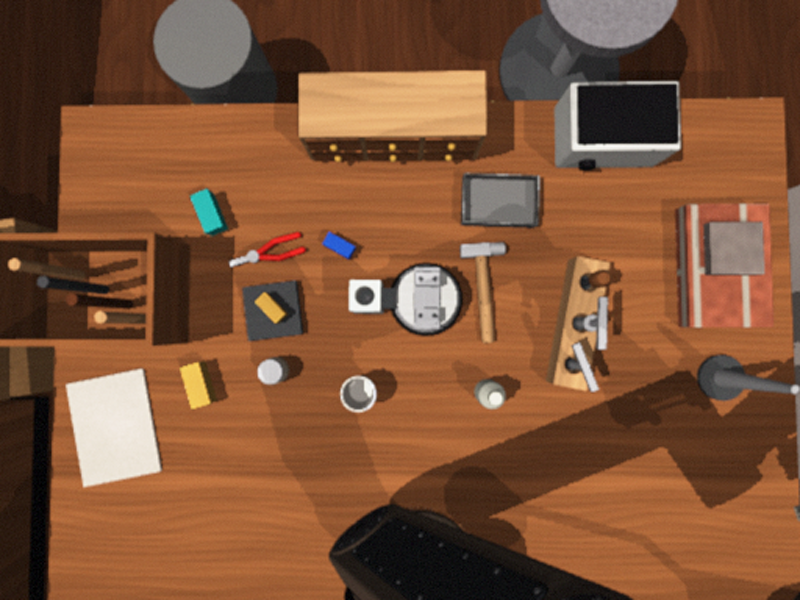

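View pics/side0.png

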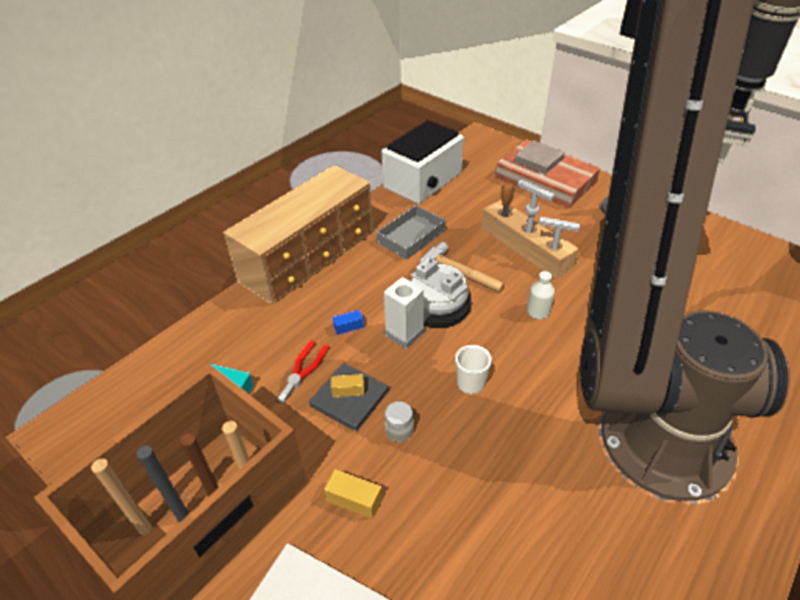

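The top view shows the blank at about (270,307) on the dark block, with a bigger yellow look-alike at (196,385). The column is at (366,296) and the vise at (427,298). In the rack the collared long key is in the middle (600,322), the short key is at (583,365) and the file is at (596,280). Next I'll enlarge the blank and vise, and the rack.

```bash
cat > h.py <<'E'
import numpy as np,cv2
from plant import r,capture,camera_model
def ray(n,uv,z,m=None):
    m=m or camera_model(n);K=m['camera_matrix'];R=cv2.Rodrigues(m['rvec'])[0];t=m['tvec']
    d=R.T@np.linalg.inv(K)@np.array([uv[0],uv[1],1.]);c=-R.T@t
    return c+d*(z-c[2])/d[2]
def proj(n,p,m=None):
    m=m or camera_model(n)
    return cv2.projectPoints(np.float64(p).reshape(-1,3),m['rvec'],m['tvec'],m['camera_matrix'],None)[0].reshape(-1,2)
def crop(img,x0,y0,w,h,k): return cv2.resize(img[y0:y0+h,x0:x0+w],None,fx=k,fy=k,interpolation=cv2.INTER_CUBIC)[:,:,::-1]
E
python3 - <<'E'
from h import *
im=capture("top")
# left: blank+vise 150..310 x 160..240 ; right: rack 345..405,155..255 
a=crop(im,150,165,150,60,5)
b=crop(im,345,158,60,100,5)
c=crop(capture("side"),300,105,80,80,5)
out=np.zeros((600-0,800,3),np.uint8)
out[:300,:750]=a[:300]
b2=cv2.resize(b[:, :],(180,300));
out[300:,:180]=b2
out[300:,200:500]=cv2.resize(c,(300,300))
cv2.imwrite("pics/c1.png",out)
E
```

```text
(no output)
```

View pics/c1.png

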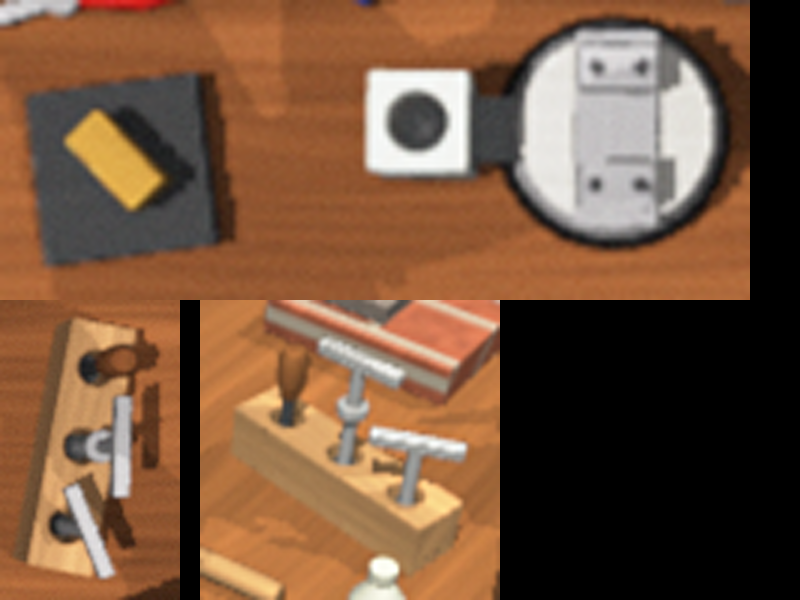

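```bash
python3 - <<'E'
from h import *
np.set_printoptions(precision=4,suppress=True)
A=lambda x,y:(150+(x+.5)/5-.5,165+(y+.5)/5-.5)
B=lambda x,y:(345+(x+.5)/3-.5,158+(y-300+.5)/3-.5)
bl=np.array([ray("top",A(*p),.05) for p in[(97,108),(166,178),(132,211),(64,142)]])
print("blank",bl.mean(0),[np.linalg.norm(bl[i]-bl[(i+1)%4])for i in range(4)]);d=bl[1]-bl[0]+bl[2]-bl[3];print("ang",np.degrees(np.arctan2(d[1],d[0])))
co=np.array([ray("top",A(*p),.13) for p in[(366,70),(471,70),(473,175),(367,173)]])
print("col",co.mean(0),[np.linalg.norm(co[i]-co[(i+1)%4])for i in range(4)]);d=co[1]-co[0]+co[2]-co[3];print("ang",np.degrees(np.arctan2(d[1],d[0])))
print("mouth",ray("top",A(416,121),.13))
J=[ray("top",A(*p),.102) for p in[(617,67),(619,185)]];print("jaws",J,(J[0]+J[1])/2)
print("foot",ray("top",A(615,132),.015))
K=[ray("top",B(*p),.177) for p in[(123,397),(121,497)]];print("long",K,(K[0]+K[1])/2,np.linalg.norm(K[0]-K[1]))
S=[ray("top",B(*p),.127) for p in[(71,486),(106,577)]];print("short",S,(S[0]+S[1])/2,np.linalg.norm(S[0]-S[1]))
print("holes",[ray("top",B(*p),.06) for p in[(95,366),(83,446),(67,524)]])
print("file",ray("top",B(122,358),.143))
E
```

```text
blank [0.52   0.2891 0.05  ] [np.float64(0.06066414596886054), np.float64(0.028871189816682477), np.float64(0.059760193949795065), np.float64(0.02894734785936949)]
ang -135.17028328151275
col [0.5381 0.0974 0.13  ] [np.float64(0.05961436018681581), np.float64(0.05951245379175104), np.float64(0.06002060087609989), np.float64(0.05845099213702256)]
ang -90.77821440497463
mouth [0.5386 0.0992 0.13  ]
jaws [array([ 0.5711, -0.0159,  0.102 ]), array([ 0.5025, -0.0166,  0.102 ])] [ 0.5368 -0.0163  0.102 ]
foot [ 0.5374 -0.0183  0.015 ]
long [array([ 0.5312, -0.3135,  0.177 ]), array([ 0.4423, -0.3099,  0.177 ])] [ 0.4867 -0.3117  0.177 ] 0.08898893084775276
short [array([ 0.4505, -0.2811,  0.127 ]), array([ 0.366 , -0.3118,  0.127 ])] [ 0.4083 -0.2964  0.127 ] 0.08989520100561062
holes [array([ 0.568 , -0.3275,  0.06  ]), array([ 0.4881, -0.314 ,  0.06  ]), array([ 0.4107, -0.2967,  0.06  ])]
file [ 0.569  -0.3254  0.143 ]
```

```bash
cat >> h.py <<'E'
def plan(p,psi,wps):
    """wps: (x,y,z,yaw) targets; prints rows tx,ty,tz,roll in drive units, tool axes at start of each call"""
    for w in wps:
        a=np.radians(psi);d=np.array(w[:3])-p
        t=np.array([d@[np.cos(a),np.sin(a),0],d@[np.sin(a),-np.cos(a),0],-d[2]])/.12
        ro=-((w[3]-psi+180)%360-180)/360
        print(np.round([*t,ro],3).tolist(),"rows",max(np.linalg.norm(d)/.0625,abs(ro)*360/10.7).round(1))
        p=np.array(w[:3]);psi=w[3]
def here():
    s=r.get_state();return np.array(s['tcp_pos']),s['eef_rot'][2]
E
python3 - <<'E'
from h import *
print("lamp",ray("top",(720/1.5625,378/1.5625),0),"jar",ray("top",(272/1.5625,372/1.5625),.058))
plan(*here(),[(.25,-.535,.24,-142),(.32,-.42,.24,-112),(.38,-.30,.24,-82),(.43,-.17,.24,-60),(.45,-.05,.24,-45),(.47,.06,.24,-45),(.5,.18,.24,-45),(.52,.289,.20,-45)])
E
```

```text
lamp [ 0.37651746 -0.60496825  0.        ] jar [0.39418254 0.28164379 0.058     ]
[-0.63, 0.742, -0.025, -0.056] rows 1.9Traceback (most recent call last):
  File "<stdin>", line 3, in <module>
  File "h.py", line 17, in plan
    print(np.round([*t,ro],3).tolist(),"rows",max(np.linalg.norm(d)/.0625,abs(ro)*360/10.7).round(1))
                                              ^^^^^^^^^^^^^^^^^^^^^^^^^^^^^^^^^^^^^^^^^^^^^^^^^^^
AttributeError: 'float' object has no attribute 'round'
```

```bash
sed -i 's/,max(np.linalg.*$/,round(float(max(np.linalg.norm(d)\/.0625,abs(ro)*360\/10.7)),1))/' h.py
python3 - <<'E'
from h import *
plan(*here(),[(.22,-.53,.24,-142),(.30,-.42,.24,-112),(.38,-.30,.24,-82),(.43,-.17,.24,-60),(.45,-.05,.24,-45),(.47,.06,.24,-45),(.5,.18,.24,-45),(.52,.289,.20,-45)])
E
```

```text
[-0.405, 0.858, -0.025, -0.056] rows 1.9
[-1.09, 0.312, -0.0, -0.083] rows 2.8
[-1.177, -0.244, -0.0, -0.083] rows 2.8
[-1.015, -0.563, -0.0, -0.061] rows 2.2
[-0.783, -0.644, -0.0, -0.042] rows 1.9
[-0.53, -0.766, -0.0, 0.0] rows 1.8
[-0.53, -0.884, -0.0, 0.0] rows 2.0
[-0.524, -0.76, 0.333, 0.0] rows 1.9
```

Request:
drive_tool(increments=[[[1,-0.4,0.86,-0.03,-0.056],[1,-0.4,0.86,-0.03,-0.056]]])

```text
time_s: 0.45
tcp_pos: [0.2193, -0.5286, 0.2402]
eef_rot: [179.9, 0.0, -141.9]
contact_force: [0.3, -0.3, -0.1]
gripper_width: 0.0878
gripper_force: 0.0
```

Request:
drive_tool(increments=[[[1,-1,0.31,0,-0.083],[1,-1,0.31,0,-0.083],[1,-1,0.31,0,-0.083]]])

```text
time_s: 0.82
tcp_pos: [0.2934, -0.4243, 0.2418]
eef_rot: [-179.9, 0.0, -111.7]
contact_force: [-0.0, -0.6, 0.7]
gripper_width: 0.0873
gripper_force: 0.0
```

Request:
drive_tool(increments=[[[1,-1,-0.25,0,-0.083],[1,-1,-0.25,0,-0.083],[1,-1,-0.25,0,-0.083]]])

```text
time_s: 1.2
tcp_pos: [0.3667, -0.3247, 0.2414]
eef_rot: [-179.9, -0.0, -81.8]
contact_force: [-0.5, -0.7, 0.2]
gripper_width: 0.0875
gripper_force: 0.0
```

Request:
drive_tool(increments=[[[1,-1,-0.6,0,-0.061],[1,-1,-0.6,0,-0.061],[1,-1,-0.6,0,-0.061]]])

```text
time_s: 1.58
tcp_pos: [0.4211, -0.1964, 0.2414]
eef_rot: [-180.0, -0.0, -60.1]
contact_force: [-0.3, 0.2, -0.4]
gripper_width: 0.0876
gripper_force: 0.0
```

Request:
drive_tool(increments=[[[1,-0.8,-0.7,0,-0.042],[1,-0.8,-0.7,0,-0.042]]])

```text
time_s: 1.82
tcp_pos: [0.4453, -0.0756, 0.2413]
eef_rot: [-180.0, -0.0, -45.2]
contact_force: [1.6, 0.8, -0.7]
gripper_width: 0.088
gripper_force: 0.0
```

Request:
drive_tool(increments=[[[1,-0.55,-0.8,0,0],[1,-0.55,-0.8,0,0]]])

```text
time_s: 2.08
tcp_pos: [0.4672, 0.0396, 0.2414]
eef_rot: [-180.0, -0.0, -45.4]
contact_force: [1.2, -0.2, -0.1]
gripper_width: 0.088
gripper_force: 0.0
```

Request:
drive_tool(increments=[[[1,-0.5,-0.85,0,0],[1,-0.5,-0.85,0,0]]])

```text
time_s: 2.33
tcp_pos: [0.4977, 0.154, 0.2413]
eef_rot: [-180.0, -0.0, -45.4]
contact_force: [0.1, -0.3, -0.5]
gripper_width: 0.0874
gripper_force: 0.0
```

```bash
python3 - <<'E'
from h import *
print(*here());plan(*here(),[(.50,.20,.22,-45),(.52,.289,.17,-45)])
E
```

```text
[0.49770719 0.15401835 0.24134134] -45.35922591105579
[-0.259, -0.283, 0.178, -0.001] rows 0.8
[-0.407, -0.642, 0.417, 0.0] rows 1.7
```

Request:
drive_tool(increments=[[[1,-0.6,-0.9,0,0],[1,-0.66,-0.92,0.6,-0.001],[1,-0.66,-0.92,0.6,-0.001]]])

```text
time_s: 2.7
tcp_pos: [0.5199, 0.2875, 0.167]
eef_rot: [179.9, 0.0, -45.0]
contact_force: [0.2, -0.7, 0.8]
gripper_width: 0.0876
gripper_force: 0.0
```

```bash
python3 - <<'E'
from h import *
print(*here())
cv2.imwrite("pics/w1.png",capture("wrist")[:,:,::-1])
m=camera_model("wrist");print(m['camera_matrix'][0],(-cv2.Rodrigues(m['rvec'])[0].T@m['tvec']))
print(proj("wrist",[[.5200,.2891,.05],[.5412,.3103,.05],[.4988,.2679,.05]]))
E
```

```text
[0.51993739 0.28749853 0.16701818] -44.9786389739349
[337.72330596   0.         250.96925757] [0.56930347 0.2397703  0.31091203]
[[248.98011162 190.89518066]
 [211.46286589 190.93423598]
 [286.44886223 190.85617582]]
```

View pics/w1.png

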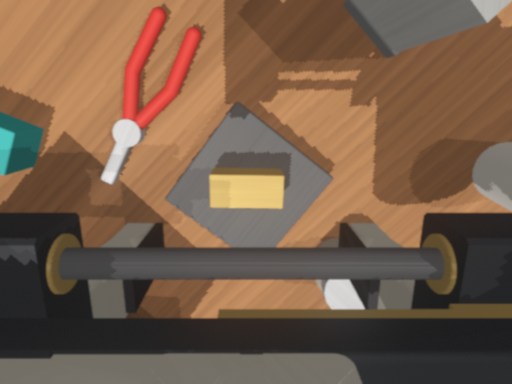

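The wrist view shows the blank spanning columns 210–284 and rows 170–208. That matches the top-camera prediction to about 1 px, so I'm descending.

Request:
drive_tool(increments=[[[1,0,-0.01,0.5,0],[1,0,-0.01,0.8,0],[1,0,-0.01,0.8,0]]])

```text
time_s: 3.12
tcp_pos: [0.5197, 0.285, 0.0704]
eef_rot: [179.6, -0.0, -45.0]
contact_force: [0.4, 0.6, 0.3]
gripper_width: 0.0879
gripper_force: 0.0
```

Request:
drive_tool(increments=[[[1,0,0,0.3,0],[0.4,0,0,0.3,0],[0.2,0,0,0.3,0],[0.2,0,0,0.3,0],[0.2,0,0,0.3,0]]], squeeze=30)

```text
time_s: 3.75
tcp_pos: [0.5223, 0.2882, 0.0392]
eef_rot: [-179.8, -0.0, -44.9]
contact_force: [0.0, -0.1, 7.2]
gripper_width: 0.0598
gripper_force: 30.0
```

Request:
drive_tool(increments=[[[0,0,0,-0.2,0],[0,0,0,-0.6,0],[0,0,0,-1,0],[0,0,0,-1,0],[0,0,0,-1,0]]])

```text
time_s: 4.38
tcp_pos: [0.52, 0.2865, 0.1564]
eef_rot: [179.9, 0.1, -45.0]
contact_force: [0.5, -0.1, -4.9]
gripper_width: 0.0596
gripper_force: 30.0
```

```bash
python3 - <<'E'
from h import *
print(*here(), r.get_state()['contact_force'],r.get_state()['gripper_width'])
plan(*here(),[(.52,.22,.23,-30),(.53,.12,.24,-15),(.537,.03,.24,-.8),(.537,-.017,.20,-.8)])
E
```

```text
[0.51997791 0.28645288 0.15635949] -44.98320495915623 [ 0.47580562 -0.0887944  -4.89936824] 0.05960598023034402
[0.392, 0.392, -0.614, -0.042] rows 1.6
[0.489, 0.68, -0.083, -0.042] rows 1.6
[0.25, 0.709, -0.0, -0.039] rows 1.4
[0.005, 0.392, 0.333, -0.0] rows 1.0
```

Request:
drive_tool(increments=[[[0,0,0,-0.6,-0.021],[0,0.4,0.4,-0.65,-0.042],[0,0.4,0.4,-0.65,-0.042]]])

```text
time_s: 4.75
tcp_pos: [0.5201, 0.2164, 0.2347]
eef_rot: [179.9, 0.1, -29.8]
contact_force: [0.1, 0.0, -6.0]
gripper_width: 0.0596
gripper_force: 30.0
```

Request:
drive_tool(increments=[[[0,0.5,0.7,0,-0.042],[0,0.5,0.7,0,-0.042],[0,0.5,0.7,0,-0.042]]])

```text
time_s: 5.12
tcp_pos: [0.5302, 0.1137, 0.233]
eef_rot: [179.8, 0.2, -14.9]
contact_force: [-0.4, 1.2, -5.0]
gripper_width: 0.0598
gripper_force: 30.0
```

Request:
drive_tool(increments=[[[0,0.25,0.7,0,-0.039],[0,0.25,0.7,0,-0.039],[0,0.25,0.7,0,-0.039]]])

```text
time_s: 5.5
tcp_pos: [0.5383, 0.0262, 0.2333]
eef_rot: [179.9, 0.2, -0.8]
contact_force: [0.3, 0.4, -3.4]
gripper_width: 0.0597
gripper_force: 30.0
```

Request:
drive_tool(increments=[[[0,0,0.39,0.2,0],[0,0,0.39,0.2,0],[0,0,0.39,0.2,0]]])

```text
time_s: 5.88
tcp_pos: [0.5385, -0.0185, 0.2103]
eef_rot: [180.0, 0.1, -0.7]
contact_force: [-0.1, -0.5, -3.8]
gripper_width: 0.0602
gripper_force: 30.0
```

```bash
python3 - <<'E'
from h import *
print(*here(), r.get_state()['contact_force'],r.get_state()['gripper_width'])
a=capture("wrist");b=capture("side")
o=np.zeros((600,800,3),np.uint8)
u,v=proj("side",[.537,-.017,.14])[0].astype(int);print(u,v)
o[:300,:400]=cv2.resize(a,(400,300))[:,:,::-1]
x0,y0=u-50,v-60
o[:,400:]=cv2.resize(b[y0:y0+120,x0:x0+80],(400,600),interpolation=cv2.INTER_CUBIC)[:,:,::-1]
t=capture("top");o[300:,:400]=cv2.resize(t[155:230,220:320],(400,300),interpolation=cv2.INTER_CUBIC)[:,:,::-1]
cv2.imwrite("pics/w2.png",o);print(x0,y0)
for n in("wrist","side"):print(n,proj(n,[[.537,-.017,.075],[.537,-.047,.105],[.537,.013,.105],[.551,-.017,.105],[.523,-.017,.105]]))
E
```

```text
[ 0.53847359 -0.01854229  0.21031458] -0.7197060333273163 [-0.05088553 -0.53294611 -3.78941909] 0.060185534039854716
281 164
231 104
wrist [[247.97186405 185.88205434]
 [286.04815048 194.80122484]
 [209.26811352 195.61094877]
 [247.40310111 177.71617564]
 [247.88356764 212.23301063]]
side [[280.56180447 178.91443262]
 [286.21483354 167.6260275 ]
 [275.26158527 177.12291335]
 [277.45821025 170.53560334]
 [284.19705391 174.10407856]]
```

View pics/w2.png

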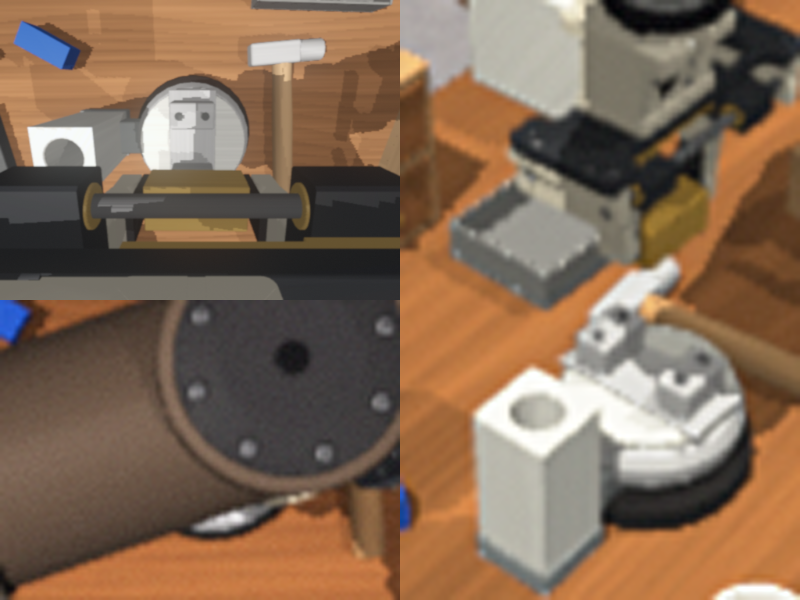

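```bash
python3 - <<'E'
from h import *
print("mouth",ray("wrist",(80.5,198),.13),"jawb",ray("wrist",(247,150),.102), "foot", ray("wrist",(247,170),.02))
B=lambda x,y:(231+x/5,104+y/5)
print("side mouth",ray("side",B(538-400,411),.13),"jaws mid holes",ray("side",B(611-400,327),.102),ray("side",B(682-400,380),.102))
E
```

```text
mouth [0.54323827 0.10070025 0.13      ] jawb [ 0.57201112 -0.01694732  0.102     ] foot [ 0.53998923 -0.01557933  0.02      ]
side mouth [0.53582261 0.09937534 0.13      ] jaws mid holes [ 0.56755262 -0.01524465  0.102     ] [ 0.49974887 -0.003495    0.102     ]
```

Request:
drive_tool(increments=[[[0,0,-0.015,0.3,0],[0,0,-0.015,0.6,0],[0,0,-0.015,0.85,0],[0,0,-0.015,0.85,0]]])

```text
time_s: 6.52
tcp_pos: [0.5372, -0.017, 0.1074]
eef_rot: [179.9, 0.2, -0.6]
contact_force: [0.4, 0.1, -2.7]
gripper_width: 0.0598
gripper_force: 30.0
```

Request:
drive_tool(increments=[[[0,0,0,0.04,0],[0,0,0,0.07,0],[0,0,0,0.09,0],[0,0,0,0.09,0]]])

```text
time_s: 7.02
tcp_pos: [0.5386, -0.0174, 0.0986]
eef_rot: [-180.0, -0.0, -0.7]
contact_force: [0.1, -0.1, -3.8]
gripper_width: 0.0596
gripper_force: 30.0
```

Request:
drive_tool(increments=[[[0,0,0,0.02,0],[0,0,0,0.035,0],[0,0,0,0.035,0]]])

```text
time_s: 7.4
tcp_pos: [0.5386, -0.0174, 0.0943]
eef_rot: [180.0, -0.0, -0.7]
contact_force: [-1.0, -0.1, -2.2]
gripper_width: 0.0596
gripper_force: 30.0
```

Request:
drive_tool(increments=[[[0,0,0,0.01,0],[0,0,0,0.02,0],[0,0,0,0.02,0]]])

```text
time_s: 7.78
tcp_pos: [0.5389, -0.0175, 0.0941]
eef_rot: [180.0, -0.1, -0.6]
contact_force: [-8.1, 0.7, 19.4]
gripper_width: 0.06
gripper_force: 30.0
```

Request:
drive_tool(increments=[[[0,0,0,-0.012,0],[0.2,0,0,-0.012,0],[0.8,0,0,-0.012,0],[1,0,0,-0.012,0],[1,0,0,-0.012,0]]])

```text
time_s: 8.4
tcp_pos: [0.5387, -0.0173, 0.0931]
eef_rot: [180.0, -0.0, -0.7]
contact_force: [-0.3, 0.3, 0.5]
gripper_width: 0.0836
gripper_force: 0.0
```

Request:
drive_tool(increments=[[[1,0,0,-0.3,0],[1,0,0,-0.7,0],[1,0,0,-1,0],[1,0,0,-1,0]]])

```text
time_s: 8.9
tcp_pos: [0.5403, -0.017, 0.2164]
eef_rot: [-179.9, -0.3, -0.6]
contact_force: [0.3, 0.5, -0.9]
gripper_width: 0.0879
gripper_force: 0.0
```

```bash
python3 - <<'E'
from h import *
print(*here())
plan(*here(),[(.53,-.10,.26,-2.3),(.51,-.20,.26,-2.3),(.47,-.26,.26,-2.3)])
E
```

```text
[ 0.54033245 -0.01703661  0.21638024] -0.6453499661863734
[-0.078, 0.692, -0.363, 0.005] rows 1.5
[-0.133, 0.839, -0.0, -0.0] rows 1.6
[-0.313, 0.513, -0.0, -0.0] rows 1.2
```

Request:
drive_tool(increments=[[[1,-0.7,0.2,-0.35,0],[1,-0.75,0.2,-0.4,0],[1,-0.75,0.2,-0.4,0]]])

```text
time_s: 9.28
tcp_pos: [0.447, -0.0407, 0.2624]
eef_rot: [-179.9, -0.2, -0.7]
contact_force: [-0.4, 0.5, -0.8]
gripper_width: 0.0875
gripper_force: 0.0
```

```bash
python3 - <<'E'
from h import *
print(*here())
m=camera_model("wrist");a=capture("wrist")
uv=proj("wrist",[[.537,-.0165,.09],[.5385,.098,.13]]);print(uv)
np.save("m.npy",m,allow_pickle=True)
p=uv.mean(0).astype(int);x0,y0=max(0,p[0]-100),max(0,p[1]-75);print(x0,y0)
cv2.imwrite("pics/w3.png",crop(a,x0,y0,200,150,4))
E
```

```text
[ 0.44699643 -0.04072117  0.26244581] -0.6679631888024794
[[221.72568625  78.76179316]
 [ 71.81512895  75.22450332]]
46 1
```

View pics/w3.png

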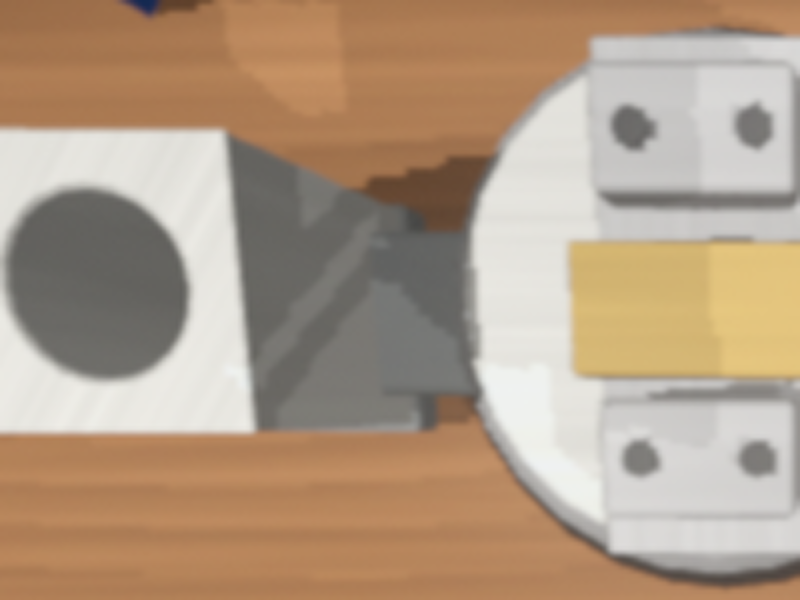

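```bash
python3 - <<'E'
from h import *
print("mouth",ray("wrist",(46+97/4-.4,1+283/4-.4),.13))
c=[(3,130),(226,130),(257,431)]
print("col right corners",[ray("wrist",(46+x/4-.4,1+y/4-.4),.13) for x,y in c[1:]])
b=[ray("wrist",(46+x/4-.4,1+y/4-.4),.105) for x,y in[(569,242),(574,377)]];print("blank end",b)
print("jaws faces",[ray("wrist",(46+690/4-.4,1+y/4-.4),.102)[0] for y in(64,193,400,515)])
plan(*here(),[(.44,-.15,.27,-2.3),(.44,-.26,.27,-2.3),(.4367,-.305,.27,-2.3)])
E
```

```text
mouth [0.54139907 0.09912227 0.13      ]
col right corners [array([0.56872625, 0.07043487, 0.13      ]), array([0.5128502, 0.0710476, 0.13     ])]
blank end [array([0.55064454, 0.01051582, 0.105     ]), array([0.52308283, 0.01104909, 0.105     ])]
jaws faces [np.float64(0.5854120390027474), np.float64(0.56045072488778), np.float64(0.5179713750307395), np.float64(0.4929734164266322)]
[-0.054, 0.914, -0.07, 0.005] rows 1.8
[0.037, 0.916, -0.0, -0.0] rows 1.8
[-0.012, 0.376, -0.0, -0.0] rows 0.7
```

Request:
drive_tool(increments=[[[1,-0.05,0.9,-0.07,0.005],[1,-0.05,0.92,-0.07,0.005]]])

```text
time_s: 9.57
tcp_pos: [0.4413, -0.1515, 0.2686]
eef_rot: [180.0, 0.1, -2.4]
contact_force: [1.2, 0.3, 0.6]
gripper_width: 0.088
gripper_force: 0.0
```

Request:
drive_tool(increments=[[[1,0.03,0.92,0,0],[1,0.03,0.92,0,0]]])

```text
time_s: 9.82
tcp_pos: [0.44, -0.2632, 0.2681]
eef_rot: [-180.0, 0.1, -2.5]
contact_force: [0.9, 0.1, 0.5]
gripper_width: 0.0875
gripper_force: 0.0
```

Request:
drive_tool(increments=[[[1,0,0.4,0,0],[1,0,0.4,0,0]]])

```text
time_s: 10.07
tcp_pos: [0.4375, -0.3117, 0.2671]
eef_rot: [-180.0, 0.2, -2.7]
contact_force: [-0.3, 0.3, -0.0]
gripper_width: 0.0878
gripper_force: 0.0
```

```bash
python3 - <<'E'
from h import *
print(*here())
a=capture("wrist")
print(proj("wrist",[[.5312,-.3135,.177],[.4423,-.3099,.177],[.4867,-.3117,.177]]))
cv2.imwrite("pics/w4.png",cv2.resize(a[:300],(800,469),interpolation=cv2.INTER_CUBIC)[:,:,::-1])
E
```

```text
[ 0.43751588 -0.31170189  0.26711387] -2.699640789879864
[[247.09742285  62.49438871]
 [248.16238677 191.95312914]
 [247.65923901 130.43670462]]
```

View pics/w4.png

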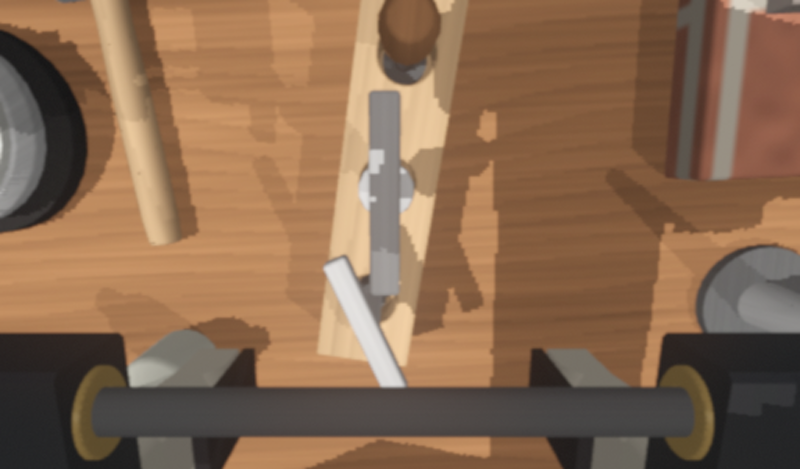

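```bash
python3 - <<'E'
from h import *
k=1.5625
K=[ray("wrist",(x/k-.2,y/k-.2),.177) for x,y in[(385,92),(385,294)]];print(K,np.mean(K,0),np.linalg.norm(K[0]-K[1]),np.degrees(np.arctan2(*(K[0]-K[1])[1::-1])))
c=np.mean(K,0)
print(here());plan(*here(),[(c[0],c[1],.25,-2),(c[0],c[1],.163,-2)])
E
```

```text
[array([ 0.53359702, -0.31302405,  0.177     ]), array([ 0.44537702, -0.30861831,  0.177     ])] [ 0.48948702 -0.31082118  0.177     ] 0.08832994345433293 -2.8589961622820677
(array([ 0.43754216, -0.3103526 ,  0.2673673 ]), np.float64(-2.646321966828595))
[0.433, -0.016, 0.145, -0.002] rows 0.9
[0.0, 0.0, 0.725, 0.0] rows 1.4
```

Request:
drive_tool(increments=[[[1,0.43,0,0.15,0],[1,0.43,0,0.5,0],[1,0.43,0,0.89,0],[1,0.43,0,0.89,0]]])

```text
time_s: 10.62
tcp_pos: [0.4873, -0.3094, 0.1589]
eef_rot: [-179.9, 0.5, -2.4]
contact_force: [-0.5, 0.1, 0.1]
gripper_width: 0.0877
gripper_force: 0.0
```

Request:
drive_tool(increments=[[[0,0,0,0,0],[-0.5,0,0,0,0],[-0.9,0,0,0,0],[-0.9,0,0,0,0],[-0.9,0,0,0,0]]], squeeze=60)

```text
time_s: 11.25
tcp_pos: [0.4894, -0.3113, 0.1632]
eef_rot: [180.0, -0.0, -2.5]
contact_force: [0.4, 0.4, 0.2]
gripper_width: 0.0432
gripper_force: 0.0
```

Request:
drive_tool(increments=[[[-0.9,0,0,0,0],[-0.9,0,0,0,0],[-0.9,0,0,0,0],[-0.9,0,0,0,0],[-0.9,0,0,0,0]]])

```text
time_s: 11.88
tcp_pos: [0.4893, -0.3112, 0.1627]
eef_rot: [-180.0, 0.0, -2.5]
contact_force: [-0.3, 0.2, -0.6]
gripper_width: 0.0135
gripper_force: 60.0
```

Request:
drive_tool(increments=[[[-0.9,0,0,-0.2,0],[-0.9,0,0,-0.5,0],[-0.9,0,0,-0.8,0],[-0.9,0,0,-0.8,0]]])

```text
time_s: 12.38
tcp_pos: [0.4905, -0.3118, 0.2615]
eef_rot: [179.9, -0.3, -2.5]
contact_force: [0.4, -0.3, -2.5]
gripper_width: 0.0136
gripper_force: 60.0
```

```bash
python3 - <<'E'
from h import *
print(*here());plan(*here(),[(.50,-.23,.315,-3),(.515,-.12,.315,-5),(.53,-.01,.315,-7),(.54,.095,.315,-7)])
E
```

```text
[ 0.4905005  -0.31178838  0.26147388] -2.4579922791002495
[0.05, -0.684, -0.446, 0.002] rows 1.6
[0.077, -0.922, -0.0, 0.006] rows 1.8
[0.045, -0.924, -0.0, 0.006] rows 1.8
[-0.024, -0.879, -0.0, 0.0] rows 1.7
```

Request:
drive_tool(increments=[[[-0.9,0,-0.1,-0.42,0],[-0.9,0.05,-0.68,-0.45,0.002],[-0.9,0.05,-0.68,-0.45,0.002]]])

```text
time_s: 12.75
tcp_pos: [0.4987, -0.2272, 0.312]
eef_rot: [-179.9, 0.0, -3.1]
contact_force: [-0.2, -0.0, -3.8]
gripper_width: 0.0137
gripper_force: 60.0
```

Request:
drive_tool(increments=[[[-0.9,0.04,-0.45,0,0.003],[-0.9,0.08,-0.92,0,0.006],[-0.9,0.08,-0.92,0,0.006]]])

```text
time_s: 13.12
tcp_pos: [0.5144, -0.1173, 0.3112]
eef_rot: [-180.0, 0.1, -5.1]
contact_force: [0.5, 0.4, -3.4]
gripper_width: 0.0137
gripper_force: 60.0
```

Request:
drive_tool(increments=[[[-0.9,0.02,-0.46,0,0.003],[-0.9,0.04,-0.92,0,0.006],[-0.9,0.04,-0.92,0,0.006]]])

```text
time_s: 13.5
tcp_pos: [0.5295, -0.0085, 0.3112]
eef_rot: [180.0, 0.1, -7.3]
contact_force: [-0.5, -1.5, -2.5]
gripper_width: 0.0131
gripper_force: 60.0
```

Request:
drive_tool(increments=[[[-0.9,-0.01,-0.4,0,0],[-0.9,-0.02,-0.8,0,0],[-0.9,-0.02,-0.86,0,0],[-0.9,-0.02,-0.86,0,0]]])

```text
time_s: 14.0
tcp_pos: [0.5405, 0.0913, 0.3117]
eef_rot: [179.9, 0.1, -7.5]
contact_force: [-0.9, 0.2, -3.2]
gripper_width: 0.0135
gripper_force: 60.0
```

```bash
python3 - <<'E'
from h import *
print(*here(), r.get_state()['gripper_width'],r.get_state()['contact_force'])
a=capture("wrist");b=capture("side")
p,psi=here()
print("w",proj("wrist",[[.540,.099,.13],[p[0],p[1],.167],[p[0],p[1],.32]]))
u,v=proj("side",[.54,.099,.18])[0].astype(int);x0,y0=u-40,v-60;print(x0,y0)
print("s",(proj("side",[[.540,.099,.13],[p[0],p[1],.167],[p[0],p[1],.32]])-[x0,y0])*5+[400,0])
o=np.zeros((600,800,3),np.uint8)
o[:300,:400]=cv2.resize(a,(400,300))[:,:,::-1]
o[300:,:400]=cv2.resize(a[110:230,170:330],(400,300),interpolation=cv2.INTER_CUBIC)[:,:,::-1]
o[:,400:]=cv2.resize(b[y0:y0+120,x0:x0+80],(400,600),interpolation=cv2.INTER_CUBIC)[:,:,::-1]
cv2.imwrite("pics/w5.png",o)
E
```

```text
[0.54045738 0.09127754 0.31169959] -7.48552318424209 0.013466974512127148 [-0.8787229   0.21022436 -3.1544375 ]
w [[241.11007997 174.3477517 ]
 [249.29002328 181.37407084]
 [248.03559199 259.3815626 ]]
217 113
s [[603.1858371  362.71750986]
 [610.57185754 311.27486121]
 [607.32579146 107.65678666]]
```

View pics/w5.png

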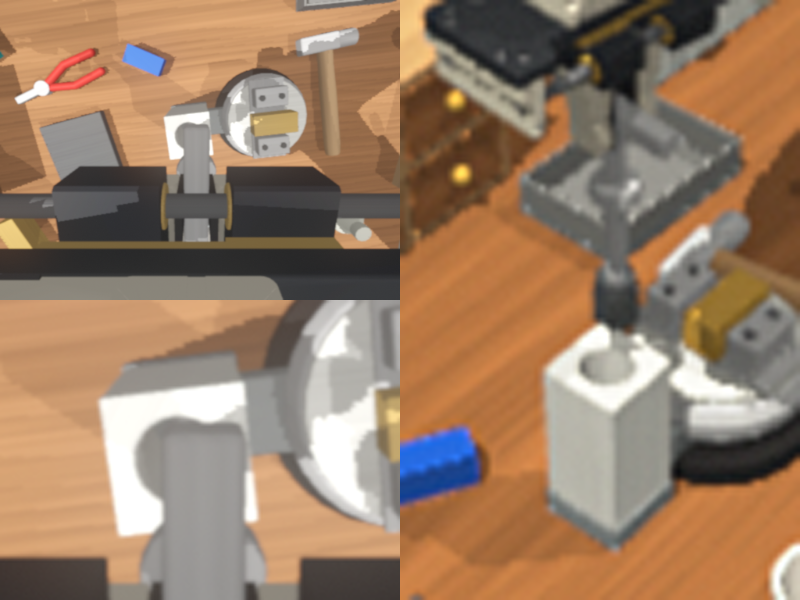

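```bash
python3 - <<'E'
from h import *
c=np.array([ray("wrist",(170+x/2.5-.3,110+(y-300)/2.5-.3),.13) for x,y in[(100,400),(243,385),(256,522),(118,535)]])
print(c,c.mean(0))
print(*here());plan(*here(),[(.54,.099,.3117,-7.3),(.54,.099,.285,-7.3)])
E
```

```text
[[0.568507   0.12608261 0.13      ]
 [0.56694985 0.06980673 0.13      ]
 [0.51096321 0.07122785 0.13      ]
 [0.51290894 0.12777885 0.13      ]] [0.53983225 0.09872401 0.13      ]
[0.54046979 0.0905556  0.31225615] -7.557325256305313
[-0.013, -0.069, 0.005, -0.001] rows 0.1
[0.0, 0.0, 0.223, -0.0] rows 0.4
```

Request:
drive_tool(increments=[[[-0.9,0,-0.067,0,0],[-0.9,0,-0.067,0.2,0],[-0.9,0,-0.067,0.2,0],[-0.9,0,-0.067,0.2,0]]])

```text
time_s: 14.6
tcp_pos: [0.5421, 0.0995, 0.2896]
eef_rot: [180.0, -0.0, -7.5]
contact_force: [0.6, -0.7, -3.2]
gripper_width: 0.013
gripper_force: 60.0
```

Request:
drive_tool(increments=[[[-0.9,0,0,0.04,0],[-0.9,0,0,0.08,0],[-0.9,0,0,0.12,0],[-0.9,0,0,0.12,0]]])

```text
time_s: 15.1
tcp_pos: [0.5415, 0.0997, 0.2739]
eef_rot: [180.0, 0.0, -7.5]
contact_force: [-0.9, 0.2, -3.3]
gripper_width: 0.0137
gripper_force: 60.0
```

Request:
drive_tool(increments=[[[-0.9,-0.008,0.004,0.03,0],[-0.9,-0.008,0.004,0.06,0],[-0.9,-0.008,0.004,0.1,0],[-0.9,-0.008,0.004,0.1,0]]])

```text
time_s: 15.6
tcp_pos: [0.5405, 0.0993, 0.2618]
eef_rot: [180.0, 0.0, -7.5]
contact_force: [0.2, 0.7, -2.2]
gripper_width: 0.0133
gripper_force: 60.0
```

Request:
drive_tool(increments=[[[-0.9,0,0,0.1,0],[-0.9,0,0,0.2,0],[-0.9,0,0,0.25,0],[-0.9,0,0,0.25,0]]])

```text
time_s: 16.1
tcp_pos: [0.5405, 0.0993, 0.2316]
eef_rot: [180.0, 0.1, -7.5]
contact_force: [0.6, -0.3, -2.5]
gripper_width: 0.0133
gripper_force: 60.0
```

Request:
drive_tool(increments=[[[-0.9,0,0,0.08,0],[-0.9,0,0,0.16,0],[-0.9,0,0,0.24,0],[-0.9,0,0,0.24,0]]])

```text
time_s: 16.6
tcp_pos: [0.5402, 0.0991, 0.2025]
eef_rot: [179.9, 0.1, -7.5]
contact_force: [-0.6, -1.0, -3.2]
gripper_width: 0.0136
gripper_force: 60.0
```

Request:
drive_tool(increments=[[[-0.9,0,0,0.05,0],[-0.9,0,0,0.1,0],[-0.9,0,0,0.13,0],[-0.9,0,0,0.13,0]]])

```text
time_s: 17.1
tcp_pos: [0.5406, 0.0993, 0.1877]
eef_rot: [180.0, 0.0, -7.5]
contact_force: [0.4, 0.1, -3.0]
gripper_width: 0.0134
gripper_force: 60.0
```

Request:
drive_tool(increments=[[[-0.9,0,0,0.03,0],[-0.9,0,0,0.06,0],[-0.9,0,0,0.06,0]]])

```text
time_s: 17.48
tcp_pos: [0.5406, 0.0993, 0.1804]
eef_rot: [180.0, 0.0, -7.5]
contact_force: [0.1, -0.8, -2.8]
gripper_width: 0.0134
gripper_force: 60.0
```

Request:
drive_tool(increments=[[[-0.9,0,0,0.03,0],[-0.9,0,0,0.06,0],[-0.9,0,0,0.09,0],[-0.9,0,0,0.09,0]]])

```text
time_s: 17.98
tcp_pos: [0.5405, 0.0993, 0.1696]
eef_rot: [180.0, 0.0, -7.5]
contact_force: [-0.2, 0.1, -2.3]
gripper_width: 0.0135
gripper_force: 60.0
```

Request:
drive_tool(increments=[[[-0.9,0,0,0.008,0.015],[-0.9,0,0,0.008,0.035],[-0.9,0,0,0.008,0.055],[-0.9,0,0,0.008,0.075],[-0.9,0,0,0.008,0.09]]])

```text
time_s: 18.6
tcp_pos: [0.5405, 0.0994, 0.169]
eef_rot: [180.0, 0.0, -40.1]
contact_force: [-1.0, 0.7, -2.2]
gripper_width: 0.0132
gripper_force: 60.0
```

```bash
python3 - <<'E'
from h import *
s=r.get_state();print(s['tcp_pos'],s['eef_rot'],s['contact_force'],s['moment'],s['gripper_width'])
E
```

```text
[0.54047706 0.0994455  0.1689891 ] [ 1.79977423e+02  2.15433566e-02 -4.00977745e+01] [-0.96406206  0.71028195 -2.15983951] [0.22120536 0.71271809 0.09610598] 0.013154379591679517
```

Request:
drive_tool(increments=[[[-0.9,0,0,0,0.02],[-0.9,0,0,0,0.04],[-0.9,0,0,0,0.06],[-0.9,0,0,0,0.08],[-0.9,0,0,0,0.1]]])

```text
time_s: 19.23
tcp_pos: [0.5402, 0.0993, 0.169]
eef_rot: [179.9, -0.0, -76.1]
contact_force: [-2.3, 0.5, -2.0]
gripper_width: 0.0138
gripper_force: 60.0
```

Request:
drive_tool(increments=[[[-0.9,0,0,0,0.012],[-0.9,0,0,0,0.024],[-0.9,0,0,0,0.036],[-0.9,0,0,0,0.036]]])

```text
time_s: 19.73
tcp_pos: [0.5402, 0.0994, 0.169]
eef_rot: [179.9, -0.0, -88.8]
contact_force: [-1.5, -0.5, -1.4]
gripper_width: 0.0138
gripper_force: 60.0
```

```bash
python3 - <<'E'
from h import *
s=r.get_state();print(s['tcp_pos'],s['eef_rot'],s['contact_force'],s['moment'],s['gripper_width'],s['joints'])
E
```

```text
[0.54022013 0.09936115 0.16895136] [ 1.79943522e+02 -1.00466544e-02 -8.88283309e+01] [-1.52637638 -0.54723501 -1.43773413] [0.33289024 1.28036325 0.22511867] 0.013774836909683714 [ 3.08454262e+01  1.20354089e+01 -2.07622017e+01 -2.28640419e-02
 -5.72564366e+01 -2.96613863e+01]
```

Request:
drive_tool(increments=[[[-0.9,0,0,0,0.008],[-0.9,0,0,0,0.014],[-0.9,0,0,0,0.014]]])

```text
time_s: 20.1
tcp_pos: [0.5403, 0.0993, 0.169]
eef_rot: [180.0, -0.0, -93.8]
contact_force: [-1.9, 0.3, -2.1]
gripper_width: 0.0136
gripper_force: 60.1
```

```bash
python3 - <<'E'
from h import *
s=r.get_state();print(s['tcp_pos'],s['eef_rot'],s['contact_force'],s['moment'],s['gripper_width'])
E
```

```text
[0.5403196  0.09932653 0.16896314] [ 1.79952991e+02 -1.55895087e-02 -9.37997271e+01] [-1.9338409   0.3230175  -2.14410181] [0.32996685 1.53484248 0.31549986] 0.01358498636985552
```

Request:
drive_tool(increments=[[[-0.9,0,0,0,0.008],[-0.9,0,0,0,0.014],[-0.9,0,0,0,0.014]]])

```text
time_s: 20.48
tcp_pos: [0.5404, 0.0993, 0.169]
eef_rot: [180.0, -0.0, -98.8]
contact_force: [-3.2, 1.2, -1.4]
gripper_width: 0.0137
gripper_force: 60.1
```

```bash
python3 - <<'E'
from h import *
s=r.get_state();print(s['tcp_pos'],s['eef_rot'],s['contact_force'],s['moment'],s['gripper_width'])
E
```

```text
[0.54040243 0.09933134 0.16895284] [ 1.79962222e+02 -1.80497702e-02 -9.88371407e+01] [-3.21463523  1.15470412 -1.43097275] [0.43025945 1.69220385 0.30219249] 0.013675114655571618
```

Request:
drive_tool(increments=[[[-0.9,0,0,0,0.006],[-0.9,0,0,0,0.011],[-0.9,0,0,0,0.011]]])

```text
time_s: 20.85
tcp_pos: [0.5405, 0.0994, 0.1689]
eef_rot: [180.0, -0.0, -102.9]
contact_force: [-3.9, 0.8, -2.3]
gripper_width: 0.0135
gripper_force: 60.2
```

```bash
python3 - <<'E'
from h import *
s=r.get_state();print(s['tcp_pos'],s['eef_rot'],s['contact_force'],s['moment'],s['gripper_width'])
p=s['tcp_pos']
a=capture("wrist")
print("bar proj",proj("wrist",[[p[0]+.045*np.cos(t),p[1]+.045*np.sin(t),.183] for t in [np.radians(s['eef_rot'][2])]]))
q=proj("wrist",[[.5386,-.0165,.1]]);print(q)
cv2.imwrite("pics/w6.png",cv2.resize(a,(800,600),interpolation=cv2.INTER_CUBIC)[:,:,::-1])
E
```

```text
[0.54053049 0.09936243 0.16894848] [ 1.79977268e+02 -1.24877831e-02 -1.02857464e+02] [-3.94072387  0.75690016 -2.26074361] [0.45913385 1.87368298 0.49898695] 0.013548275943172828
bar proj [[255.19770709 163.01131673]]
[[213.17222591  23.12915787]]
```

View pics/w6.png

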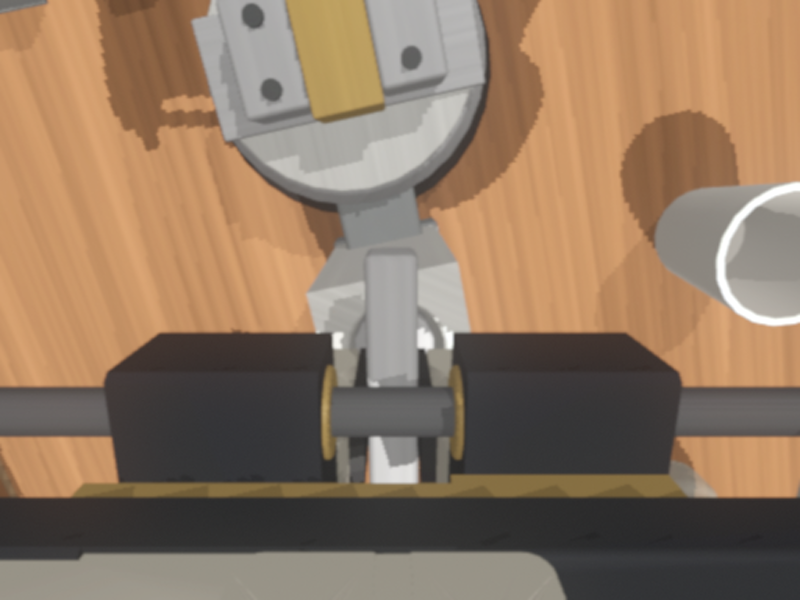

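The wrist view shows both jaws tight on the blank (about (300,70) and (375,65)), and the crossbar aligned with the tool over the mouth. The torque jumped to 0.5 N m, which suggests the stop. I'm unloading slightly, then releasing and retracting.

Request:
drive_tool(increments=[[[-0.9,0,0,0,-0.008],[-0.9,0,0,0,-0.008],[-0.7,0,0,0,-0.008],[0,0,0,0,-0.008],[0,0,0,0,-0.008]]])

```text
time_s: 21.52
tcp_pos: [0.542, 0.0997, 0.1699]
eef_rot: [-179.9, 0.1, -100.0]
contact_force: [-1.2, 0.3, 0.3]
gripper_width: 0.0279
gripper_force: 0.0
```

Request:
drive_tool(increments=[[[0.3,0,0,0,0],[0.3,0,0,0,0],[0.3,0,0,-0.2,0],[0.3,0,0,-0.6,0],[0.3,0,0,-0.9,0]]])

```text
time_s: 22.15
tcp_pos: [0.5412, 0.0994, 0.2791]
eef_rot: [-179.9, 0.0, -100.0]
contact_force: [-0.0, -0.4, -0.7]
gripper_width: 0.057
gripper_force: 0.0
```

Request:
drive_tool(increments=[[[0.3,-0.4,0,-0.4,0],[0.3,0.9,0.4,-0.4,0],[0.3,0.9,0.9,-0.4,0],[0.3,0.9,0.9,-0.4,0]]])

```text
time_s: 22.65
tcp_pos: [0.4173, 0.0129, 0.3248]
eef_rot: [-180.0, -0.0, -100.0]
contact_force: [0.1, -0.6, 1.7]
gripper_width: 0.057
gripper_force: 0.0
```

```bash
python3 - <<'E'
from h import *
a=capture("side");b=capture("top");w=capture("wrist")
u,v=proj("side",[.54,.05,.12])[0].astype(int)
o=np.zeros((600,800,3),np.uint8)
o[:,:400]=cv2.resize(a[v-60:v+60,u-40:u+40],(400,600),interpolation=cv2.INTER_CUBIC)[:,:,::-1]
o[:300,400:]=cv2.resize(b[155:230,220:320],(400,300),interpolation=cv2.INTER_CUBIC)[:,:,::-1]
o[300:,400:]=cv2.resize(w,(400,300))[:,:,::-1]
cv2.imwrite("pics/w7.png",o)
# key axis check: bar ends projected if home
print((proj("top",[[.5405,.0993,.182]])-[220,155])*4+[400,0],(proj("side",[[.5405,.0993,.182],[.5405,.0993,.13]])-[u-40,v-60])*5)
E
```

```text
[[445.9452681  128.29004053]] [[150.97651144 270.57658352]
 [152.25524868 332.62783926]]
```

View pics/w7.png

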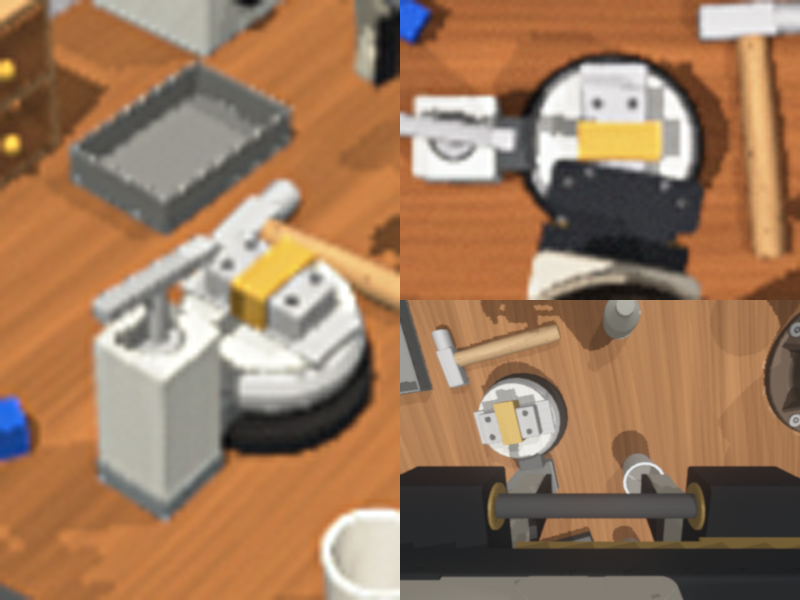

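The side and top views show the key upright and home at (158,300), with its bar turned to about -99°. The jaws are shut on the blank, and the arm is clear. Handing in.

```bash
python3 -c "
from plant import job
print(job.close_job())"
```

```text
the job is handed in; nothing more can be done
None
```

I handed the job in after about 23 s of robot time: the blank is clamped between the jaws, the long key stands home and turned to its stop, and the arm is clear. The hand-in returned no verdict, so whether it passed is not confirmed.

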